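# Switch on the guarded toggle of the bottle shaker

## Task

Switch the bottle shaker on at the switch box that has a toggle lever under its flap guard: with a finger lift the guard and push it back, push the toggle lever fully over to its other side, then tip the guard forward so that it drops shut over the lever again. Do not grasp or carry anything; leave shut the guard of the other box, which covers a round push button, and leave the bottles and other things on the bench where they are.

Things in the scene. Friction and masses are not known exactly. Their poses are not given: they have to be found in the camera images.
- switch_box: (sizes in mm) fixed white steel box on the bench, 110 deep (x) x 120 wide (y) x 60 high, immovable. Its frame: origin on the bench under the box, x from its front towards its hinge side, z up; the body spans x -50 to +60 and y -60 to +60. Under its guard stands the toggle lever.
- guard_hinge (a point): point on the hinge line of the switch box's guard, at its middle: box point (50, 0, 110); axes as the box. Two upright steel side plates (box x 9 to 59, y +-46, 4 thick, up to 113 above the bench) carry the hinge; the space between and ahead of them is open.
- guard_lip (a point): middle of the front edge of the guard's lip, half-way up its 4 mm thickness, 105 from the hinge line; moves with the guard. The lip is a plain dark steel strip 22 deep x 84 wide; shut, its edge is at box point (-55, 0, 110), overhanging the box's front by 5, with free space beneath.
- guard (a joint): guard of the switch box: flat stiff flap 105 long x 84 wide x 4 thick, clear pane in a dark frame, 70 g. 0 = shut, level, 110 above the bench, 50 above the box's top panel; grows as the lip rises and swings back; stop at 1.85 rad. Turns freely: let go below 1.5 rad it falls shut, past 1.65 it falls back and rests on its stop; pushed forward from behind past upright, it drops.
- toggle (a joint): black toggle lever, pivot at box point (-5, 0, 61), stem 9 dia, round end 13 dia centred 36 from the pivot. 0 = off, leaning 0.5 rad towards the box's front; 1.0 = on, leaning 0.5 rad towards the hinge side (stop). Held by friction (about 1.5 N at its end), it stays where it is left. Dark collar 26 dia, 5 high about its foot.
- toggle_tip (a point): centre of the round end of the toggle lever, 36 from its pivot
- button_box: (sizes in mm) fixed white steel box on the bench, 110 deep (x) x 120 wide (y) x 60 high, immovable. Its frame: origin on the bench under the box, x from its front towards its hinge side, z up; the body spans x -50 to +60 and y -60 to +60. A like box and guard, but under the guard is a fixed round black button, 30 dia, 22 high..
- button_guard (a joint): guard of the button box, like the other, 0 = shut; must stay shut
- bottle_a: loose closed white plastic sample bottle, 44 dia x 100 tall, origin at the centre of its underside; bystander, leave alone
- bottle_b: loose closed white plastic sample bottle, 44 dia x 100 tall, origin at the centre of its underside; bystander, leave alone
- bottle_c: loose closed white plastic sample bottle, 44 dia x 100 tall, origin at the centre of its underside; bystander, leave alone
- amber_jar: loose amber jar, 60 dia x 90 tall, origin at the centre of its underside; bystander
- beaker: loose white beaker, 66 dia x 80 tall, origin at the centre of its underside; bystander
- spoon: loose steel spoon about 140 long lying on the bench along its x; bystander
- lid_box: loose small carton 70 x 50 x 35 high, origin at the centre of its underside; bystander

How it is judged:
By the outcome, as a careful person would: the job done as asked, in the order asked, and still so for the second after the job is handed in, with the robot touching nothing.
It also fails if it takes over 58 s, if anything falls off the work surface, if the arm or the gripper's body presses on something with over 40 N, if the wrist force passes 120 N, or if a joint passes its speed limit or range.

## Robot

A 7-joint arm with a two-finger parallel gripper is mounted at the origin on the work surface. World frame = base frame: x ahead of the robot, y to its left, z up, the work surface at z = 0. Lengths are in m, angles in rad, forces in N, time in s.
With the tool pointing down it reaches from about 0.4 to 0.85 m from the base axis. Payload 4.5 kg.
Tool frame: the origin (TCP) lies at the very end of the fingers, on their centre line; the grasp point (between the pads) lies 19 mm behind it; z points along the fingers, x is the direction in which the jaws open and shut, and the axes are right-handed (so a half turn about z gives the same grasp; the last joint's range is limited). The gripper opens to 88 mm and grips with 3 to 60 N. Pads are 18 mm wide; open, the fingers measure 123 mm over their backs; the gripper's body (75 mm by 187 mm) begins 45 mm behind the grasp point.
Start: joints at [-1.129, 0.689, -0.195, 1.565, 0.157, 0.902, -0.215], TCP at [0.248, 0.574, 0.239] pointing down, gripper open.
Joint ranges: [-3.01, 3.01], [-0.46, 2.08], [-1.47, 1.51], [0.13, 2.56], [-1, 4.14], [0.04, 2.09], [-2.66, 2.66]. Speed limits (rad/s): [2.57, 2.57, 3.14, 3.14, 3.14, 3.14, 3.14].

## Interface

Orientations are given as a unit quaternion [x, y, z, w].
In Python, from plant import * gives the robot as it stands.
- The arm moves only by the tool apply_moves, never from a script. Its argument "series" is a list of rows, each an object of numbers: "x", "y", "z": the shift along the tool's x, y, z in units of 80 cm (1.0 is 80 cm); "wx", "wy", "wz": the turn, a rotation vector about the tool's x, y, z in units of pi rad (1.0 is pi rad); "fingers": the opening, from -1 (shut) to 1 (fully open), so that 0 is half open. In form: [{"x": .., "y": .., "z": .., "wx": .., "wy": .., "wz": .., "fingers": ..}, ...]. A call has 1 to 8 rows; each row shifts and turns the pose as measured when the row begins, along the tool's axes as they then stand; what a row does not reach is not made up. A row lasts 1/8 s, in which the tool goes at most 62.5 mm and 10.7 degrees, less where a joint would pass 70% of its speed; a pose out of reach is approached as far as the arm can. A call with a number of a shift or a turn outside -1 to 1 is refused whole. A call with a gripper value outside its range is refused whole. The fingers move at their own pace and stop on an object; "force" is the grip in N (left out, the last holds). Time passes only in rows, so rows that do not move let the fingers close. It gives the time, the measured TCP pose, the force and the opening at its end, in the units of the state.
- get_state(): the state, without advancing time (a new reading comes with each control period).
- snapshot(name): name is "side" or "top" or "wrist"; returns (picture, depth): 400x640x3 uint8, red, green, blue; 400x640 float32, m along the optical axis (not along the pixel's ray), 0 where there is no reading.
- camera_model(name): a dict with "camera_matrix" (3x3 intrinsics, pixels), "dist_coeffs" ([k1, k2, p1, p2, k3] as OpenCV has them; the pictures are not rectified), "world_from_camera" (4x4, takes a point from camera to world coordinates). Camera axes: x right, y up, looking along -z (the intrinsics and any distortion apply to the point x, -y, -z); pixel columns grow to the right and rows downward; lengths in m; the calibration is good to about 2 mm. A picture is of the moment at which its call begins: read the wrist's pose just before it. camera_model takes no time and is no camera call; for the wrist camera it gives the pose at the moment of the call.
- finish_job(): hands the job in, once; it reports no verdict.
The state is a dict: "clock": time; "q": joint angles; "qd": joint speeds; "joint_torque": joint torques, N m; "tool_pos": TCP position; "eef_rot": TCP orientation; "contact_force": force on the tool from outside, world axes, zero at the start; "moment": the same for the moment, N m; "opening": opening from 0.0 (shut) to 1.0 (fully open).
Only numpy, scipy, OpenCV 4.12 (cv2) and the standard library are available. Lean on these libraries where they do the work, as an engineer would, in place of code of your own. Each camera call takes 0.05 s, during which the arm holds its last target. There are 200 camera calls.

## Working session

There is one attempt and no reset: what is moved stays moved. The work goes in short steps, Python scripts to look and compute and a tool call to move; the robot and the scene stay as the last step left them, time stands still between calls to the robot, and variables do not carry over. Pictures are saved under pics/ and viewed, about 8 in all and at most 12, crops included, and the job is handed in when it is done.

Besides the shell and the picture viewer there is one more tool, called after "Emit:" as name(argument=value, ...) on one line, values as JSON. apply_moves: Moves the arm, as the interface text tells. Its arguments: {"type":"object","properties":{"series":{"type":"array","items":{"type":"object","properties":{"x":{"type":"number"},"y":{"type":"number"},"z":{"type":"number"},"wx":{"type":"number"},"wy":{"type":"number"},"wz":{"type":"number"},"fingers":{"type":"number"}}}},"force":{"type":"number"}},"required":["series"]}

```bash
mkdir -p pics; ls; python3 - <<'E'
from plant import *
import cv2,numpy as np
s=get_state();print(s)
for n in("top","side"):
    im,d=snapshot(n);m=camera_model(n);print(n,m)
    cv2.imwrite(f"pics/{n}0.png",im[:,:,::-1]);np.savez(f"{n}0.npz",im=im,d=d)
E
```

```text
pics
{'clock': 0.0, 'q': array([-1.12920039,  0.68994931, -0.19452601,  1.56633729,  0.15730965,
        0.90248055, -0.21512815]), 'qd': array([-8.86424804e-04,  7.78508753e-04, -4.58740508e-04,  4.89828062e-04,
       -5.09792579e-04,  2.02787473e-05,  1.00469637e-03]), 'joint_torque': array([ 3.27737653e-04, -5.27564192e+01, -1.26674987e+00, -1.53428346e+01,
       -5.26242214e-02,  6.63547471e-03,  1.79191325e-04]), 'tool_pos': array([0.24766135, 0.57316044, 0.23793376]), 'eef_rot': array([ 8.35619821e-01,  5.49307493e-01, -7.06495774e-04,  5.42321273e-04]), 'contact_force': array([0.51306081, 0.38207158, 0.86310121]), 'moment': array([-0.00838245, -0.01630629, -0.01780996]), 'opening': 0.9971149775493746}
top {'camera_matrix': array([[458.84701434,   0.        , 316.43238759],
       [  0.        , 458.84701434, 208.15353801],
       [  0.        ,   0.        ,   1.        ]]), 'dist_coeffs': array([-0.0049955,  0.       ,  0.       ,  0.       ,  0.       ]), 'world_from_camera': array([[ 5.57443065e-03,  9.87707729e-01, -1.56212571e-01,
         3.62454066e-01],
       [-9.99893417e-01,  7.61344446e-03,  1.24575213e-02,
         7.47494805e-04],
       [ 1.34937058e-02,  1.56126478e-01,  9.87644897e-01,
         1.28273567e+00],
       [ 0.00000000e+00,  0.00000000e+00,  0.00000000e+00,
         1.00000000e+00]])}
side {'camera_matrix': array([[486.04892366,   0.        , 320.9824358 ],
       [  0.        , 486.04892366, 201.43047908],
       [  0.        ,   0.        ,   1.        ]]), 'dist_coeffs': array([-0.08925639,  0.        ,  0.        ,  0.        ,  0.        ]), 'world_from_camera': array([[ 0.99111771,  0.10135757, -0.08609489,  0.43044726],
       [-0.13112286,  0.63676519, -0.75982688, -1.03499566],
       [-0.02219198,  0.76436688,  0.64439956,  0.94136299],
       [ 0.        ,  0.        ,  0.        ,  1.        ]])}
```

View pics/top0.png

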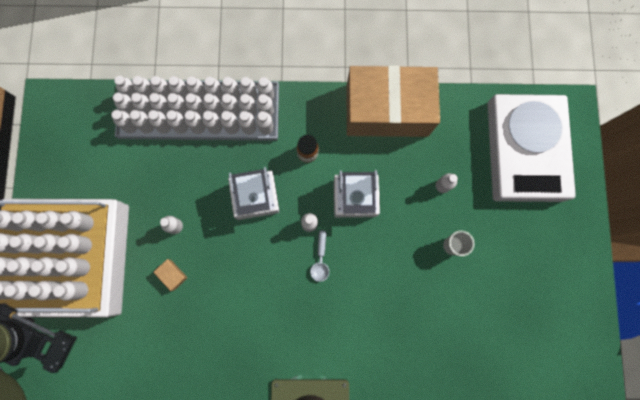

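View pics/side0.png

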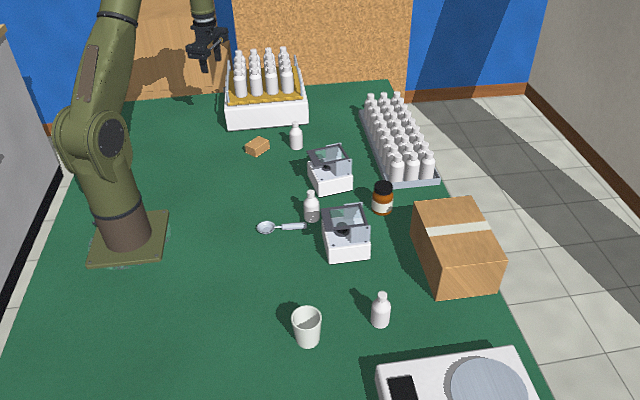

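The two boxes are at top-view pixels (253,193) and (357,193), with a bottle at (309,222) in front of and between them. I'll enlarge the crops to tell the toggle from the button.

```bash
python3 - <<'E'
import cv2,numpy as np
t=cv2.imread("pics/top0.png");s=cv2.imread("pics/side0.png")
f=lambda i,x,y,w,h:cv2.resize(i[y:y+h,x:x+w],(400,300),interpolation=cv2.INTER_CUBIC)
cv2.imwrite("pics/c1.png",np.vstack([np.hstack([f(t,215,155,80,60),f(t,318,160,80,60)]),np.hstack([f(s,290,135,80,60),f(s,306,200,80,60)])]))
E
```

```text
(no output)
```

View pics/c1.png

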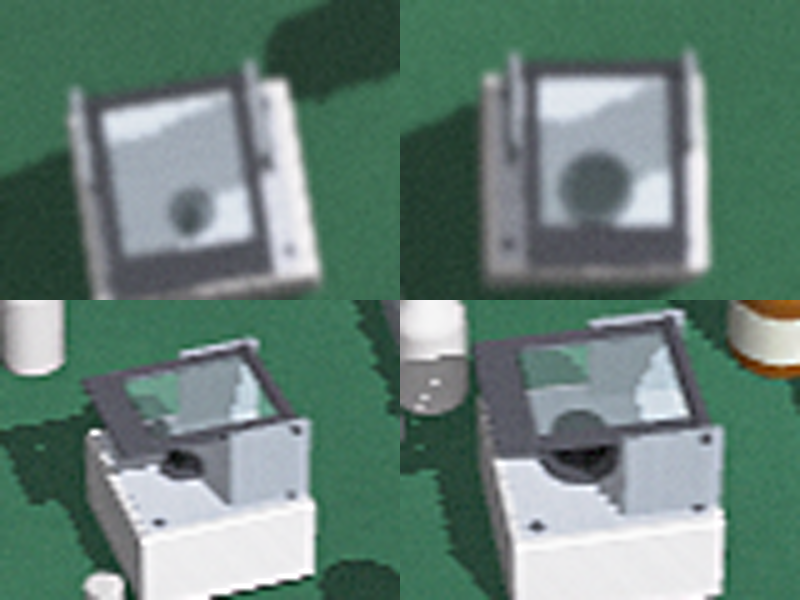

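Toggle box is the left one (top crop upper-left: small collar with lever); the right one has the 30 mm button. Next, the guard's pose from its dark frame.

```bash
cat > h.py <<'E'
import cv2,numpy as np
from plant import *
def cast(m,uv,z):
    uv=np.asarray(uv,float).reshape(-1,1,2)
    p=cv2.undistortPoints(uv,m["camera_matrix"],m["dist_coeffs"]).reshape(-1,2)
    T=m["world_from_camera"];d=np.c_[p[:,0],-p[:,1],-np.ones(len(p))]@T[:3,:3].T
    o=T[:3,3];return o+d*((z-o[2])/d[:,2])[:,None]
E
python3 - <<'E'
from h import *
D=np.load("top0.npz");im=D["im"];m=camera_model("top")
for x0,y0 in((215,155),(318,160)):
    h=cv2.cvtColor(im,cv2.COLOR_RGB2HSV).astype(int)
    c=im[y0:y0+65,x0:x0+80].astype(int)
    k=((c.max(2)-c.min(2)<25)&(c.max(2)<125)).astype(np.uint8)
    n,l,st,_=cv2.connectedComponentsWithStats(k)
    i=1+np.argmax(st[1:,4]);pts=np.argwhere(l==i)[:,::-1]+[x0,y0]
    w=cast(m,pts,.112)[:,:2]
    r=cv2.minAreaRect((w*1000).astype(np.float32));print(r,cv2.boxPoints(r).round(0).tolist(),st[i])
    # white body top corners
    k=(c.min(2)>120).astype(np.uint8)
    # lip depth
u=cast(m,[[235,207],[273,203]],.11);print(u)
E
```

```text
((578.5735473632812, 165.5272216796875), (136.3026123046875, 122.78679656982422), 20.018766403198242) [[494.0, 200.0], [536.0, 85.0], [664.0, 131.0], [622.0, 247.0]] [  8  14  56  51 852]
((576.5891723632812, -91.65270233154297), (135.6736297607422, 153.23890686035156), 2.7180020809173584) [[505.0, -18.0], [512.0, -171.0], [648.0, -165.0], [641.0, -12.0]] [   0   11   60   54 1263]
[[0.54933692 0.19632332 0.11      ]
 [0.56058384 0.09849167 0.11      ]]
```

```bash
python3 - <<'E'
from h import *
D=np.load("top0.npz");im=D["im"];m=camera_model("top")
print(cast(m,[[232.6,175.6],[264.4,169.4],[269,203],[236,213.4]],.112).round(3))
c=im[155:220,215:295].astype(int)
k=((abs(c[...,0]-c[...,1])<12)&(c.max(2)<120)&(c[...,2]>=c[...,1]-3)).astype(np.uint8)
n,l,st,_=cv2.connectedComponentsWithStats(k)
i=1+np.argmax(st[1:,4]);pts=np.argwhere(l==i)[:,::-1]+[215,155]
r=cv2.minAreaRect((cast(m,pts,.112)[:,:2]*1000).astype(np.float32));print(r,cv2.boxPoints(r).round(0).tolist(),st[i])
b=cv2.boxPoints(r)
wc=camera_model("wrist");T=wc["world_from_camera"];s=get_state();print(wc["camera_matrix"],T,s["tool_pos"])
from scipy.spatial.transform import Rotation as R
print(R.from_quat(s["eef_rot"]).as_matrix().round(3)); 
Rt=R.from_quat(s["eef_rot"]).as_matrix();print((Rt.T@(T[:3,3]-s["tool_pos"])),(Rt.T@T[:3,:3]).round(3))
E
```

```text
[[0.632 0.205 0.112]
 [0.649 0.123 0.112]
 [0.56  0.109 0.112]
 [0.532 0.193 0.112]]
((584.1980590820312, 150.43922424316406), (119.14299774169922, 108.75373077392578), 9.719376564025879) [[516.0, 194.0], [535.0, 87.0], [652.0, 107.0], [634.0, 214.0]] [ 17  15  46  50 576]
[[298.61831507   0.         318.20502793]
 [  0.         298.61831507 203.62225511]
 [  0.           0.           1.        ]] [[ 3.96134574e-01 -8.87363131e-01 -2.35932348e-01  1.88035964e-01]
 [ 9.18191927e-01  3.82555842e-01  1.02832941e-01  6.00378211e-01]
 [-9.92862554e-04 -2.57366860e-01  9.66313259e-01  3.83037557e-01]
 [ 0.00000000e+00  0.00000000e+00  0.00000000e+00  1.00000000e+00]] [0.24766644 0.57322129 0.23799907]
[[ 0.396  0.918 -0.001]
 [ 0.918 -0.396 -0.002]
 [-0.002  0.    -1.   ]]
[ 0.00105228 -0.0654941  -0.14504782] [[ 1.    -0.    -0.001]
 [-0.    -0.966 -0.257]
 [-0.001  0.257 -0.966]]
```

Emit:
apply_moves(series=[{"x": -0.0325,"y": 0.057,"z": -0.005,"fingers": -1},{"x": -0.0325,"y": 0.057,"z": -0.005,"fingers": -1},{"x": -0.0325,"y": 0.057,"z": -0.005,"fingers": -1},{"x": -0.0325,"y": 0.057,"z": -0.002,"fingers": -1},{"x": -0.0325,"y": 0.057,"fingers": -1},{"x": -0.0325,"y": 0.057,"fingers": -1},{"x": -0.0325,"y": 0.057,"fingers": -1},{"x": -0.0325,"y": 0.057,"fingers": -1}])

```text
schema error: expected keys x, y, z, wx, wy, wz, fingers
```

Emit:
apply_moves(series=[{"wz": -0.046,"fingers": -1},{"wz": -0.046,"fingers": -1},{"wz": -0.046,"fingers": -1},{"wz": -0.046,"fingers": -1},{"fingers": -1}])

```text
schema error: expected keys x, y, z, wx, wy, wz, fingers
```

```bash
cat >> h.py <<'E'
from scipy.spatial.transform import Rotation as R
import json,os
def pose():
    s=get_state();return np.array(s["tool_pos"]),R.from_quat(s["eef_rot"]),s
E
python3 - <<'E'
from h import *
p,r,s=pose();print(s["clock"],p,r.as_matrix().round(3),s["q"],s["opening"],s["contact_force"])
m=camera_model("wrist");im,d=snapshot("wrist");np.savez("w0.npz",im=im,d=d,**{k:m[k] for k in m});cv2.imwrite("pics/w0.png",im[...,::-1])
E
```

```text
0.1 [0.24766644 0.57322129 0.23799907] [[ 0.396  0.918 -0.001]
 [ 0.918 -0.396 -0.002]
 [-0.002  0.    -1.   ]] [-1.1292089   0.68988757 -0.19455221  1.56623932  0.15732004  0.90248666
 -0.2151269 ] 1.0020842627083686 [ 0.46428503 -0.51430988 -0.76726349]
```

View pics/w0.png

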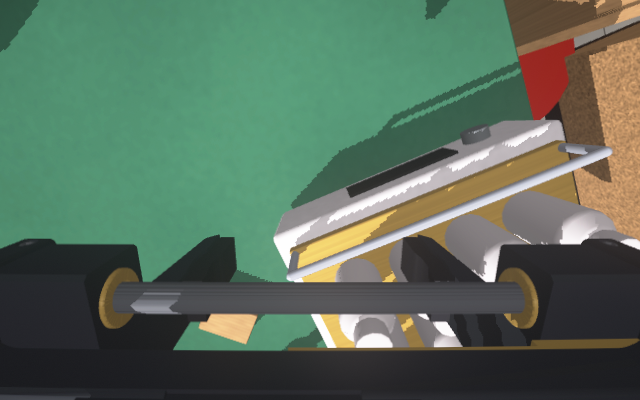

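The move was refused because every key must be present. The wrist picture only shows the tray at the start pose, with the fingers in rows 230–350. I'll resend with all keys.

Emit:
apply_moves(series=[{"x": -0.0325,"y": 0.057,"z": -0.005,"wx": 0,"wy": 0,"wz": 0,"fingers": -1},{"x": -0.0325,"y": 0.057,"z": -0.005,"wx": 0,"wy": 0,"wz": 0,"fingers": -1},{"x": -0.0325,"y": 0.057,"z": -0.005,"wx": 0,"wy": 0,"wz": 0,"fingers": -1},{"x": -0.0325,"y": 0.057,"z": -0.002,"wx": 0,"wy": 0,"wz": 0,"fingers": -1},{"x": -0.0325,"y": 0.057,"z": 0,"wx": 0,"wy": 0,"wz": 0,"fingers": -1},{"x": -0.0325,"y": 0.057,"z": 0,"wx": 0,"wy": 0,"wz": 0,"fingers": -1},{"x": -0.0325,"y": 0.057,"z": 0,"wx": 0,"wy": 0,"wz": 0,"fingers": -1},{"x": -0.0325,"y": 0.057,"z": 0,"wx": 0,"wy": 0,"wz": 0,"fingers": -1}])

```text
clock: 1.15
tool_pos: [0.5045, 0.2329, 0.2494]
eef_rot: [0.833, 0.554, -0.002, -0.001]
contact_force: [0.2, -0.0, 0.6]
opening: 0.117
```

Emit:
apply_moves(series=[{"x": 0,"y": 0,"z": 0,"wx": 0,"wy": 0,"wz": -0.046,"fingers": -1},{"x": 0,"y": 0,"z": 0,"wx": 0,"wy": 0,"wz": -0.046,"fingers": -1},{"x": 0,"y": 0,"z": 0,"wx": 0,"wy": 0,"wz": -0.046,"fingers": -1},{"x": 0,"y": 0,"z": 0,"wx": 0,"wy": 0,"wz": -0.046,"fingers": -1},{"x": 0,"y": 0,"z": 0,"wx": 0,"wy": 0,"wz": 0,"fingers": -1}])

```text
clock: 1.78
tool_pos: [0.5077, 0.225, 0.2477]
eef_rot: [0.639, 0.77, -0.004, -0.0]
contact_force: [0.1, -0.1, 0.7]
opening: 0.003
```

Emit:
apply_moves(series=[{"x": -0.05,"y": -0.011,"z": -0.012,"wx": 0,"wy": 0,"wz": 0,"fingers": -1},{"x": -0.05,"y": -0.011,"z": -0.012,"wx": 0,"wy": 0,"wz": 0,"fingers": -1},{"x": 0,"y": 0,"z": 0,"wx": 0,"wy": 0,"wz": 0,"fingers": -1}])

```text
clock: 2.15
tool_pos: [0.5048, 0.1417, 0.2671]
eef_rot: [0.641, 0.767, -0.004, -0.001]
contact_force: [0.0, 0.6, -0.2]
opening: 0.004
```

```bash
python3 - <<'E'
from h import *
p,r,s=pose();print(s["clock"],p,r.as_matrix().round(3),s["q"],s["opening"],s["contact_force"])
m=camera_model("wrist");im,d=snapshot("wrist");np.savez("w1.npz",im=im,d=d,**{k:m[k] for k in m});cv2.imwrite("pics/w1.png",im[...,::-1])
E
```

```text
2.15 [0.50480898 0.14169637 0.26712128] [[-0.177  0.984 -0.006]
 [ 0.984  0.177 -0.005]
 [-0.004 -0.007 -1.   ]] [-0.08884708  0.5456684  -0.43608364  1.81812257  0.29802739  0.85059528
  1.07938432] 0.0038541412654234672 [ 0.02592337  0.58811703 -0.23265511]
```

View pics/w1.png

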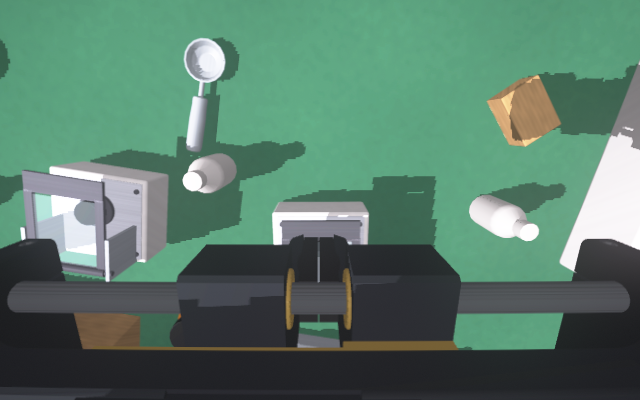

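The wrist picture is rotated: image up points towards the robot and the fingers hide the bottom. The box front is at (320,210), and a bottle stands at (212,172), well to the side. I'll advance so the guard appears above the fingers.

Emit:
apply_moves(series=[{"x": 0,"y": 0.07,"z": 0,"wx": 0,"wy": 0,"wz": 0,"fingers": -1},{"x": 0,"y": 0.07,"z": -0.01,"wx": 0,"wy": 0,"wz": 0,"fingers": -1},{"x": 0,"y": 0.07,"z": -0.01,"wx": 0,"wy": 0,"wz": 0,"fingers": -1},{"x": 0,"y": 0,"z": 0,"wx": 0,"wy": 0,"wz": 0,"fingers": -1}])

```text
clock: 2.7
tool_pos: [0.6703, 0.1823, 0.2791]
eef_rot: [0.639, 0.769, -0.004, -0.004]
contact_force: [-1.1, -0.1, -1.0]
opening: 0.005
```

```bash
python3 - <<'E'
from h import *
p,r,s=pose();print(s["clock"],p)
m=camera_model("wrist");im,d=snapshot("wrist");np.savez("w2.npz",im=im,d=d,**{k:m[k] for k in m});cv2.imwrite("pics/w2.png",cv2.resize(im[0:240,180:460,::-1],(700,600)))
E
```

```text
2.7 [0.67025458 0.18229721 0.27909588]
```

View pics/w2.png

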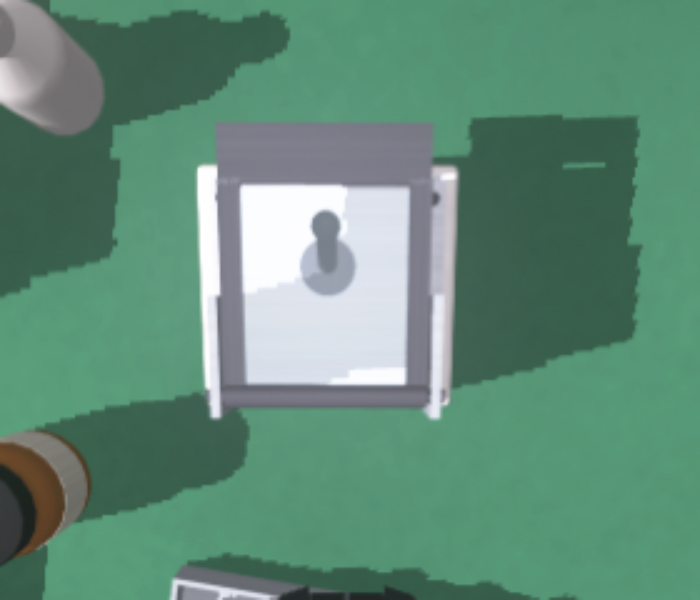

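Clear view: the lip's front corners are at crop (217,123) and (433,123), the hinge bar ends at (222,397) and (428,397), and the lever leans to the front (off).

```bash
python3 - <<'E'
from h import *
D=np.load("w2.npz");m={k:D[k] for k in("camera_matrix","dist_coeffs","world_from_camera")}
px=lambda a:np.array(a)/2.5+[180,0]
w=cast(m,px([[217,123],[433,123],[222,397],[428,397]]),.112);print(w.round(4))
f=(w[0]+w[1])/2;h=(w[2]+w[3])/2
for a in (w[0]-w[1],):print(np.linalg.norm(w[0]-w[1]),np.linalg.norm(w[2]-w[3]),np.linalg.norm(h-f))
ly=w[1]-w[0]  # sign check
y1=np.arctan2(*(h-f)[[1,0]]);y2=np.arctan2(-ly[0],ly[1]);print(np.degrees([y1,y2]))
yaw=(y1+y2)/2 if abs(y1-y2)<.1 else y1
ex=np.array([np.cos(yaw),np.sin(yaw),0]);o=f+.055*ex;o[2]=0;print("origin",o,"yaw",yaw)
json.dump([o.tolist(),float(yaw)],open("box.json","w"))
d=D["d"];print(d[45:60:3,300:320:10])
Dt=camera_model("top")
for n,uv in(("bottle",[309,222]),):print(cast(Dt,[uv],.1))
E
cat >> h.py <<'E'
if os.path.exists("box.json"):
    O,YAW=json.load(open("box.json"));O=np.array(O);B=R.from_euler("z",YAW)
def status():
    p,r,s=pose();z=B.inv().apply(r.as_matrix()[:,2]);x=B.inv().apply(r.as_matrix()[:,0])
    print("t",round(s["clock"],2),"box mm",(B.inv().apply(p-O)*1000).round(1),"tilt",np.degrees(np.arctan2(z[0],-z[2])).round(1),"zy",z[1].round(3),"xaxis",x.round(3),"F",B.inv().apply(s["contact_force"]).round(1),"q",np.array(s["q"]).round(2))
def go(wps,tilt=None):
    "rows (80 cm units, tool axes) from current pose through box-frame mm waypoints"
    p,r,s=pose();c=B.inv().apply(p-O)*1000
    for w in wps:
        d=r.inv().apply(B.apply(np.array(w)-c))/800;c=np.array(w,float)
        n=np.linalg.norm(d)*800;print(w,d.round(4),"len",n.round(1))
def rot(tilt):
    p,r,s=pose();t=np.radians(tilt)
    z=[np.sin(t),0,-np.cos(t)];x=[0,1,0];y=np.cross(z,x)
    print("rotvec/pi",((r.inv()*B*R.from_matrix(np.c_[x,y,z])).as_rotvec()/np.pi).round(4))
E
python3 -c "
from h import *
status();rot(0);rot(45);go([[-130,0,190]])"
```

```text
[[0.5447 0.1099 0.112 ]
 [0.5295 0.1914 0.112 ]
 [0.648  0.127  0.112 ]
 [0.6323 0.2114 0.112 ]]
0.08292323068959413 0.08586182515142306 0.10473448561090903
[10.19686129 10.57092016]
origin [0.59120615 0.16057326 0.        ] yaw 0.1812330822847737
[[0.38608533 0.3881254 ]
 [0.38868174 0.38847816]
 [0.28775117 0.28627956]
 [0.2869491  0.28703362]
 [0.2884812  0.28654876]]
[[0.51297058 0.00492883 0.1       ]]
t 2.75 box mm [ 79.2   7.7 278.9] tilt -0.8 zy 0.001 xaxis [-0.005  1.     0.002] F [-0.7  0.2  0.4] q [-0.14  0.78 -0.41  1.26  0.3   1.18  1.19]
rotvec/pi [-0.0047 -0.0005  0.0015]
rotvec/pi [-0.2547 -0.001   0.0012]
[-130, 0, 190] [-0.0086 -0.2599  0.1149] len 227.5
```

Emit:
apply_moves(series=[{"x": -0.003,"y": -0.054,"z": 0,"wx": 0,"wy": 0,"wz": 0,"fingers": -1},{"x": -0.003,"y": -0.054,"z": 0,"wx": 0,"wy": 0,"wz": 0,"fingers": -1},{"x": -0.002,"y": -0.054,"z": 0,"wx": 0,"wy": 0,"wz": 0,"fingers": -1},{"x": -0.002,"y": -0.054,"z": 0.01,"wx": 0,"wy": 0,"wz": 0,"fingers": -1},{"x": 0,"y": -0.054,"z": 0.01,"wx": 0,"wy": 0,"wz": 0,"fingers": -1}])

```text
clock: 3.38
tool_pos: [0.4429, 0.1377, 0.2642]
eef_rot: [0.637, 0.771, -0.007, -0.008]
contact_force: [0.2, -0.1, 0.5]
opening: 0.003
```

Emit:
apply_moves(series=[{"x": 0,"y": 0,"z": 0,"wx": -0.05,"wy": 0,"wz": 0,"fingers": -1},{"x": 0,"y": 0,"z": 0,"wx": -0.05,"wy": 0,"wz": 0,"fingers": -1},{"x": 0,"y": 0,"z": 0,"wx": -0.05,"wy": 0,"wz": 0,"fingers": -1},{"x": 0,"y": 0,"z": 0,"wx": -0.05,"wy": 0,"wz": 0,"fingers": -1},{"x": 0,"y": 0,"z": 0,"wx": -0.05,"wy": 0,"wz": 0,"fingers": -1},{"x": 0,"y": 0,"z": 0,"wx": 0,"wy": 0,"wz": 0,"fingers": -1}])

```text
clock: 4.12
tool_pos: [0.437, 0.1062, 0.2594]
eef_rot: [0.629, 0.75, 0.122, 0.162]
contact_force: [-0.2, 0.5, 0.4]
opening: 0.001
```

```bash
python3 -c "
from h import *
status();rot(50);go([[-110,0,150],[-80,0,80],[-50,0,78]])"
```

```text
t 4.12 box mm [-161.5  -25.7  259.4] tilt 22.8 zy -0.093 xaxis [ 0.025  0.996 -0.09 ] F [-0.1  0.6  0.4] q [-0.32  0.35 -0.24  2.39  1.38  0.31 -0.11]
rotvec/pi [-0.1512  0.0281  0.0107]
[-110, 0, 150] [0.0459 0.0069 0.1473] len 123.6
[-80, 0, 80] [0.0088 0.0008 0.0948] len 76.2
[-50, 0, 78] [0.0012 0.0336 0.0168] len 30.1
```

Emit:
apply_moves(series=[{"x": 0.015,"y": 0.01,"z": 0.02,"wx": -0.04,"wy": 0.007,"wz": 0.003,"fingers": -1},{"x": 0.015,"y": 0.01,"z": 0.02,"wx": -0.04,"wy": 0.007,"wz": 0.003,"fingers": -1},{"x": 0.01,"y": 0.01,"z": 0.01,"wx": -0.04,"wy": 0.007,"wz": 0.003,"fingers": -1},{"x": 0.0,"y": 0.0,"z": 0,"wx": -0.04,"wy": 0.007,"wz": 0,"fingers": -1}])

```text
clock: 4.62
tool_pos: [0.4594, 0.1127, 0.2313]
eef_rot: [0.6, 0.741, 0.181, 0.242]
contact_force: [0.3, 0.0, -1.6]
opening: 0.007
```

```bash
python3 -c "
from h import *
status();rot(50);go([[-110,0,180],[-80,0,80],[-50,0,78]])"
```

```text
t 4.62 box mm [-138.3  -23.4  231.3] tilt 34.6 zy -0.126 xaxis [ 0.016  0.99  -0.141] F [ 0.3 -0.1 -1.6] q [-0.04  0.58 -0.86  2.55  1.93  0.9  -0.77]
rotvec/pi [-0.0868  0.037   0.0266]
[-110, 0, 180] [ 0.0385 -0.0047  0.0687] len 63.1
[-80, 0, 80] [ 0.0183 -0.039   0.1232] len 104.4
[-50, 0, 78] [0.001  0.0296 0.0232] len 30.1
```

Emit:
apply_moves(series=[{"x": 0.02,"y": 0,"z": 0.035,"wx": -0.02,"wy": 0.01,"wz": 0.007,"fingers": -1},{"x": 0.02,"y": 0,"z": 0.035,"wx": -0.02,"wy": 0.01,"wz": 0.007,"fingers": -1},{"x": 0.0,"y": 0,"z": 0.02,"wx": -0.025,"wy": 0.01,"wz": 0.007,"fingers": -1},{"x": 0.0,"y": 0,"z": 0,"wx": -0.02,"wy": 0.007,"wz": 0.005,"fingers": -1}])

```text
clock: 5.12
tool_pos: [0.5201, 0.1475, 0.1828]
eef_rot: [0.578, 0.724, 0.269, 0.262]
contact_force: [-0.6, 0.1, 0.3]
opening: 0.004
```

```bash
python3 -c "
from h import *
status();rot(50);go([[-85,0,90],[-80,0,80],[-50,0,78]])"
```

```text
t 5.12 box mm [-7.230e+01 -1.000e-01  1.828e+02] tilt 44.1 zy -0.04 xaxis [-0.014  0.998 -0.069] F [-0.5  0.2  0.3] q [ 0.17  1.15 -1.47  2.56  2.01  1.68 -0.64]
rotvec/pi [-0.0332  0.0117  0.0191]
[-85, 0, 90] [ 0.0083 -0.0918  0.0722] len 93.7
[-80, 0, 80] [ 0.0008 -0.0042  0.0133] len 11.2
[-50, 0, 78] [-0.0003  0.0252  0.0279] len 30.1
```

Emit:
apply_moves(series=[{"x": 0.002,"y": -0.023,"z": 0.018,"wx": -0.005,"wy": 0.003,"wz": 0.005,"fingers": -1},{"x": 0.002,"y": -0.023,"z": 0.018,"wx": -0.005,"wy": 0.003,"wz": 0.005,"fingers": -1},{"x": 0.002,"y": -0.023,"z": 0.018,"wx": -0.005,"wy": 0.003,"wz": 0.005,"fingers": -1}])

```text
clock: 5.5
tool_pos: [0.5318, 0.1521, 0.1101]
eef_rot: [0.584, 0.716, 0.283, 0.258]
contact_force: [-0.2, -0.2, -0.3]
opening: 0.007
```

```bash
python3 -c "
from h import *
status();rot(45);go([[-85,0,90],[-80,0,80],[-50,0,78]])"
```

```text
t 5.5 box mm [-60.    2.4 110.1] tilt 45.0 zy -0.024 xaxis [-0.006  0.999 -0.04 ] F [-0.3 -0.2 -0.3] q [ 0.17  1.43 -1.47  2.56  2.2   1.89 -0.56]
rotvec/pi [-0.      0.0077  0.0102]
[-85, 0, 90] [-0.0018 -0.0399 -0.0043] len 32.2
[-80, 0, 80] [ 0.0005 -0.0044  0.0133] len 11.2
[-50, 0, 78] [-0.0001  0.0247  0.0283] len 30.1
```

Emit:
apply_moves(series=[{"x": 0,"y": 0.02,"z": -0.025,"wx": 0.03,"wy": 0,"wz": 0,"fingers": -1},{"x": 0,"y": 0.01,"z": -0.02,"wx": 0.04,"wy": 0.004,"wz": 0.004,"fingers": -1},{"x": 0,"y": -0.025,"z": -0.015,"wx": 0.02,"wy": 0.003,"wz": 0.004,"fingers": -1}])

```text
clock: 5.88
tool_pos: [0.4867, 0.1476, 0.1286]
eef_rot: [0.623, 0.752, 0.163, 0.138]
contact_force: [-0.3, -0.5, -0.3]
opening: 0.004
```

```bash
sed -i 's/round(2))$/round(3))/' h.py; python3 -c "
from h import *
status();rot(28);go([[-92,0,130],[-92,0,78],[-52,0,78]])"
```

```text
t 5.88 box mm [-105.2    6.1  128.6] tilt 24.6 zy -0.002 xaxis [-0.005  1.    -0.004] F [-0.4 -0.5 -0.3] q [ 0.266  1.141 -1.44   2.387  1.775  1.333 -0.423]
rotvec/pi [-0.0188  0.0004  0.0021]
[-92, 0, 130] [-0.0077  0.0156  0.0053] len 14.6
[-92, 0, 78] [ 0.0003 -0.0271  0.0591] len 52.0
[-52, 0, 78] [-0.0003  0.0455  0.0208] len 40.0
```

Emit:
apply_moves(series=[{"x": -0.004,"y": 0.0,"z": 0.025,"wx": 0,"wy": 0,"wz": 0.001,"fingers": -1},{"x": -0.004,"y": -0.005,"z": 0.024,"wx": 0,"wy": 0,"wz": 0.001,"fingers": -1},{"x": 0,"y": -0.005,"z": 0.022,"wx": -0.01,"wy": 0,"wz": 0,"fingers": -1}])

```text
clock: 6.25
tool_pos: [0.5012, 0.1411, 0.073]
eef_rot: [0.62, 0.752, 0.167, 0.147]
contact_force: [-0.7, 0.1, -0.1]
opening: 0.005
```

```bash
python3 -c "
from h import *
status();rot(42);go([[-90,0,74],[-52,0,74]])"
```

```text
t 6.25 box mm [-92.1  -3.   73. ] tilt 25.7 zy -0.009 xaxis [-0.008  1.    -0.014] F [-0.6  0.2 -0.1] q [ 0.253  1.267 -1.353  2.391  1.939  1.39  -0.448]
rotvec/pi [-0.0904  0.0024  0.0045]
[-90, 0, 74] [ 0.0037  0.0029 -0.    ] len 3.8
[-52, 0, 74] [-0.0004  0.0428  0.0206] len 38.0
```

Emit:
apply_moves(series=[{"x": 0.002,"y": 0.015,"z": 0.007,"wx": -0.03,"wy": 0,"wz": 0.001,"fingers": -1},{"x": 0.001,"y": 0.0145,"z": 0.009,"wx": -0.03,"wy": 0.001,"wz": 0.002,"fingers": -1},{"x": 0,"y": 0.014,"z": 0.01,"wx": -0.03,"wy": 0.001,"wz": 0.002,"fingers": -1}])

```text
clock: 6.62
tool_pos: [0.5382, 0.1477, 0.0699]
eef_rot: [0.594, 0.723, 0.267, 0.232]
contact_force: [0.1, 0.6, -0.5]
opening: 0.005
```

```bash
python3 -c "
from h import *
status();rot(42);go([[-47,0,85],[-43,0,100],[-42,0,115],[-40,0,130],[-36,0,145]])"
```

```text
t 6.62 box mm [-54.5  -3.1  69.9] tilt 41.4 zy -0.009 xaxis [-0.006  1.    -0.018] F [ 0.3  0.6 -0.5] q [ 0.186  1.38  -1.26   2.499  2.299  1.658 -0.619]
rotvec/pi [-0.0033  0.003   0.0053]
[-47, 0, 85] [ 0.0035  0.0196 -0.008 ] len 17.2
[-43, 0, 100] [-0.0004  0.0161 -0.0108] len 15.5
[-42, 0, 115] [-0.0003  0.0133 -0.0132] len 15.0
[-40, 0, 130] [-0.0004  0.0143 -0.0124] len 15.1
[-36, 0, 145] [-0.0004  0.0161 -0.0108] len 15.5
```

Emit:
apply_moves(series=[{"x": 0.003,"y": 0.018,"z": -0.008,"wx": 0,"wy": 0,"wz": 0.001,"fingers": -1},{"x": 0,"y": 0.016,"z": -0.011,"wx": 0,"wy": 0,"wz": 0,"fingers": -1},{"x": 0,"y": 0.015,"z": -0.013,"wx": 0,"wy": 0,"wz": 0,"fingers": -1},{"x": 0,"y": 0.015,"z": -0.0125,"wx": 0,"wy": 0,"wz": 0,"fingers": -1}])

```text
clock: 7.12
tool_pos: [0.5481, 0.1532, 0.1301]
eef_rot: [0.592, 0.729, 0.255, 0.228]
contact_force: [0.1, 0.3, -0.5]
opening: 0.007
```

```bash
python3 -c "
from h import *
status();rot(42);go([[-40,0,145],[-25,0,165],[-10,0,180],[10,0,190],[30,0,192],[50,0,192]])"
```

```text
t 7.12 box mm [-43.8   0.6 130.1] tilt 40.0 zy -0.015 xaxis [-0.014  0.999 -0.031] F [ 0.1  0.2 -0.5] q [ 0.22   1.22  -1.35   2.444  2.123  1.521 -0.541]
rotvec/pi [-0.0111  0.0045  0.0099]
[-40, 0, 145] [-0.0013  0.0156 -0.0113] len 15.4
[-25, 0, 165] [-0.001   0.0304 -0.0071] len 25.0
[-10, 0, 180] [-0.0008  0.0264 -0.0023] len 21.2
[10, 0, 190] [-0.0007  0.0272  0.0065] len 22.4
[30, 0, 192] [-0.0004  0.0208  0.0142] len 20.1
[50, 0, 192] [-0.0004  0.0191  0.0161] len 20.0
```

Emit:
apply_moves(series=[{"x": -0.001,"y": 0.016,"z": -0.012,"wx": -0.003,"wy": 0.001,"wz": 0.002,"fingers": -1},{"x": -0.001,"y": 0.022,"z": -0.008,"wx": -0.003,"wy": 0.001,"wz": 0.002,"fingers": -1},{"x": -0.001,"y": 0.022,"z": -0.005,"wx": 0,"wy": 0.001,"wz": 0.002,"fingers": -1},{"x": 0,"y": 0.02,"z": 0,"wx": 0,"wy": 0,"wz": 0,"fingers": -1}])

```text
clock: 7.62
tool_pos: [0.5813, 0.1603, 0.1949]
eef_rot: [0.593, 0.727, 0.261, 0.226]
contact_force: [-0.5, 1.2, -0.3]
opening: 0.002
```

```bash
python3 -c "
from h import *
status();rot(42);go([[-10,0,180],[10,0,190],[30,0,192],[50,0,192]])
im,d=snapshot('side');cv2.imwrite('pics/s1.png',cv2.resize(im[90:240,240:440,::-1],(800,600)))"
```

```text
t 7.62 box mm [ -9.8   1.5 194.9] tilt 40.4 zy -0.005 xaxis [-0.014  1.    -0.019] F [-0.3  1.3 -0.3] q [ 0.291  1.074 -1.402  2.321  2.007  1.344 -0.397]
rotvec/pi [-0.0087  0.0015  0.0073]
[-10, 0, 180] [-0.0015 -0.0123  0.014 ] len 15.0
[10, 0, 190] [-0.0006  0.0271  0.0067] len 22.4
[30, 0, 192] [-0.0004  0.0206  0.0143] len 20.1
[50, 0, 192] [-0.0004  0.019   0.0162] len 20.0
```

View pics/s1.png

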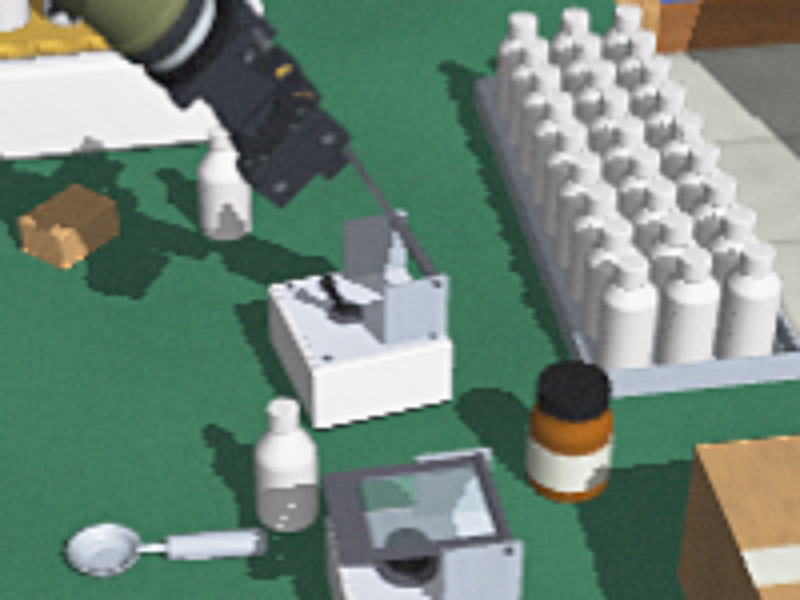

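The guard is up at about 55° on the finger, seen edge-on from (440,275) to (345,150), and the lever at (335,295) hasn't moved. I'll keep pushing back.

Emit:
apply_moves(series=[{"x": -0.001,"y": 0.015,"z": 0.017,"wx": 0,"wy": 0,"wz": 0.001,"fingers": -1},{"x": -0.001,"y": 0.015,"z": 0.015,"wx": 0,"wy": 0,"wz": 0.001,"fingers": -1},{"x": 0,"y": 0.016,"z": 0.014,"wx": 0,"wy": 0,"wz": 0.001,"fingers": -1},{"x": 0,"y": 0.016,"z": 0.014,"wx": 0,"wy": 0,"wz": 0,"fingers": -1}])

```text
clock: 8.18
tool_pos: [0.6497, 0.1745, 0.1988]
eef_rot: [0.595, 0.727, 0.262, 0.224]
contact_force: [0.3, -0.2, -0.8]
opening: 0.002
```

```bash
python3 -c "
from h import *
status();go([[62,0,190]])"
```

```text
t 8.18 box mm [ 60.    3.2 198.8] tilt 40.3 zy -0.002 xaxis [-0.013  1.    -0.013] F [ 0.3 -0.3 -0.8] q [ 0.308  1.097 -1.374  2.119  1.993  1.239 -0.207]
[62, 0, 190] [-0.0038 -0.0053  0.01  ] len 9.5
```

Emit:
apply_moves(series=[{"x": -0.002,"y": -0.026,"z": -0.024,"wx": 0,"wy": 0,"wz": 0.001,"fingers": -1},{"x": -0.002,"y": -0.026,"z": -0.022,"wx": 0.04,"wy": 0,"wz": 0.001,"fingers": -1},{"x": 0,"y": -0.03,"z": -0.018,"wx": 0.04,"wy": 0,"wz": 0,"fingers": -1},{"x": 0,"y": -0.032,"z": -0.012,"wx": 0.04,"wy": 0,"wz": 0,"fingers": -1},{"x": 0,"y": 0,"z": 0,"wx": 0.04,"wy": 0,"wz": 0,"fingers": -1}])

```text
clock: 8.8
tool_pos: [0.5312, 0.1531, 0.2028]
eef_rot: [0.631, 0.771, 0.066, 0.056]
contact_force: [0.5, -0.6, 0.3]
opening: 0.0
```

```bash
python3 -c "
from h import *
status();rot(10);go([[-55,0,150],[-52,0,84],[2,0,84]])
im,d=snapshot('side');cv2.imwrite('pics/s2.png',cv2.resize(im[90:240,240:440,::-1],(800,600)))"
```

```text
t 8.8 box mm [-60.4   3.5 202.8] tilt 10.0 zy 0.001 xaxis [-0.019  1.    -0.003] F [ 0.4 -0.7  0.3] q [ 0.331  0.963 -1.387  1.962  1.225  1.163  0.229]
rotvec/pi [-0.0001 -0.0002  0.006 ]
[-55, 0, 150] [-0.0043 -0.0049  0.0662] len 53.2
[-52, 0, 84] [ 0.0002 -0.0106  0.0819] len 66.1
[2, 0, 84] [-0.0013  0.0665  0.0117] len 54.0
```

View pics/s2.png

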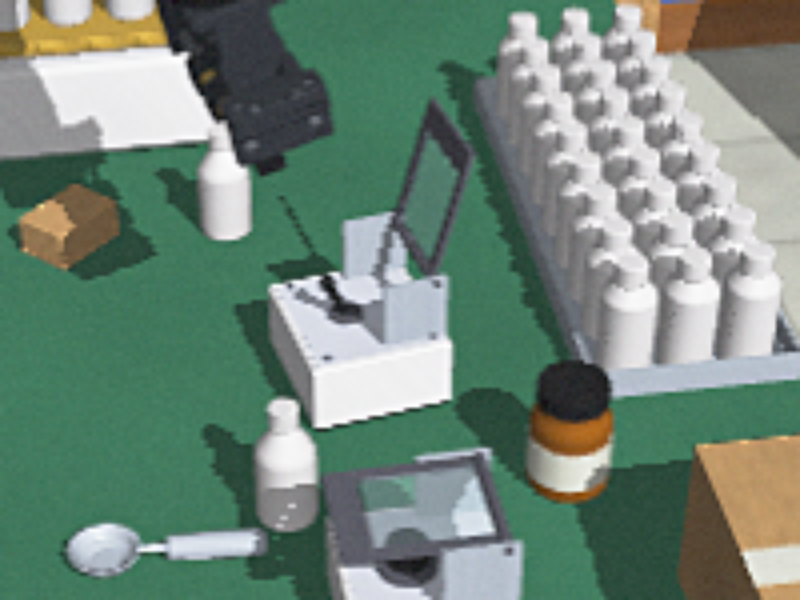

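The guard now rests on its stop, with its lip at (440,110), and the lever is still off. I'll go down in front of the lever.

Emit:
apply_moves(series=[{"x": -0.002,"y": -0.004,"z": 0.037,"wx": 0,"wy": 0,"wz": 0.003,"fingers": -1},{"x": -0.002,"y": -0.005,"z": 0.037,"wx": 0,"wy": 0,"wz": 0.003,"fingers": -1},{"x": 0,"y": -0.006,"z": 0.037,"wx": 0,"wy": 0,"wz": 0,"fingers": -1},{"x": 0,"y": -0.006,"z": 0.025,"wx": 0,"wy": 0,"wz": 0,"fingers": -1}])

```text
clock: 9.35
tool_pos: [0.5382, 0.1573, 0.0982]
eef_rot: [0.64, 0.763, 0.075, 0.053]
contact_force: [0.1, -0.5, 1.4]
opening: 0.004
```

```bash
python3 -c "
from h import *
status();rot(10);go([[-50,0,84],[2,0,84]])"
```

```text
t 9.35 box mm [-52.7   6.3  98.2] tilt 10.5 zy 0.014 xaxis [0.006 1.    0.015] F [ 0.  -0.6  1.4] q [ 0.278  1.121 -1.264  2.025  1.467  1.088  0.048]
rotvec/pi [ 0.0027 -0.0044 -0.0026]
[-50, 0, 84] [-0.0082  0.0002  0.018 ] len 15.8
[2, 0, 84] [0.0004 0.0639 0.0118] len 52.0
```

Emit:
apply_moves(series=[{"x": -0.008,"y": -0.002,"z": 0.02,"wx": 0,"wy": -0.003,"wz": -0.001,"fingers": -1},{"x": 0,"y": 0.018,"z": 0.005,"wx": 0,"wy": 0,"wz": 0,"fingers": -1},{"x": 0,"y": 0.018,"z": 0.004,"wx": 0,"wy": 0,"wz": 0,"fingers": -1},{"x": 0,"y": 0.018,"z": 0.003,"wx": 0,"wy": 0,"wz": 0,"fingers": -1}])

```text
clock: 9.85
tool_pos: [0.581, 0.1595, 0.0804]
eef_rot: [0.638, 0.765, 0.071, 0.054]
contact_force: [-3.9, -0.5, 0.2]
opening: 0.004
```

```bash
python3 -c "
from h import *
status();rot(10);go([[2,0,84]])"
```

```text
t 9.85 box mm [-10.2   0.8  80.4] tilt 10.2 zy 0.007 xaxis [-0.001  1.     0.007] F [-3.9  0.2  0.2] q [ 0.267  1.168 -1.234  1.903  1.459  1.098  0.168]
rotvec/pi [ 0.0011 -0.0023 -0.0002]
[2, 0, 84] [-0.0009  0.0158 -0.0017] len 12.7
```

Emit:
apply_moves(series=[{"x": 0,"y": 0.01,"z": 0.0,"wx": 0,"wy": 0,"wz": 0,"fingers": -1},{"x": 0,"y": 0.005,"z": 0,"wx": 0,"wy": 0,"wz": 0,"fingers": -1}])

```text
clock: 10.1
tool_pos: [0.5846, 0.16, 0.0807]
eef_rot: [0.637, 0.767, 0.064, 0.049]
contact_force: [-10.2, -3.2, 2.7]
opening: 0.003
```

```bash
python3 -c "
from h import *
status()"
```

```text
t 10.1 box mm [-6.6  0.6 80.7] tilt 9.3 zy 0.006 xaxis [-0.003  1.     0.006] F [-10.6  -1.3   2.7] q [ 0.265  1.171 -1.234  1.876  1.432  1.107  0.205]
```

Force rose to 10 N at the geometry of the stop. I'll back off, rise and check.

Emit:
apply_moves(series=[{"x": 0,"y": -0.03,"z": -0.005,"wx": 0,"wy": 0,"wz": 0,"fingers": -1},{"x": 0,"y": -0.03,"z": -0.01,"wx": 0,"wy": 0,"wz": 0,"fingers": -1},{"x": 0,"y": 0,"z": -0.06,"wx": 0.02,"wy": 0,"wz": 0,"fingers": -1},{"x": 0,"y": 0,"z": -0.07,"wx": 0.02,"wy": 0,"wz": 0,"fingers": -1},{"x": 0,"y": 0,"z": -0.07,"wx": 0.015,"wy": 0,"wz": 0,"fingers": -1},{"x": 0,"y": 0,"z": -0.04,"wx": 0,"wy": 0,"wz": 0,"fingers": -1}])

```text
clock: 10.85
tool_pos: [0.5177, 0.1465, 0.2818]
eef_rot: [0.637, 0.77, -0.004, -0.009]
contact_force: [0.6, 0.4, -1.2]
opening: 0.007
```

```bash
python3 -c "
from h import *
status();rot(0);go([[120,0,260],[120,0,188],[80,0,188],[35,0,188]])
im,d=snapshot('side');cv2.imwrite('pics/s3.png',cv2.resize(im[90:240,240:440,::-1],(800,600)))"
```

```text
t 10.85 box mm [-74.9  -0.6 281.8] tilt -1.1 zy 0.009 xaxis [-0.007  1.     0.009] F [ 0.6  0.3 -1.2] q [ 0.344  0.882 -1.411  1.73   0.877  1.348  0.514]
rotvec/pi [-0.0058 -0.0029  0.0023]
[120, 0, 260] [-0.0012  0.244   0.0228] len 196.1
[120, 0, 188] [-0.0008  0.0016  0.09  ] len 72.0
[80, 0, 188] [ 0.0004 -0.05    0.0009] len 40.0
[35, 0, 188] [ 0.0004 -0.0562  0.001 ] len 45.0
```

View pics/s3.png

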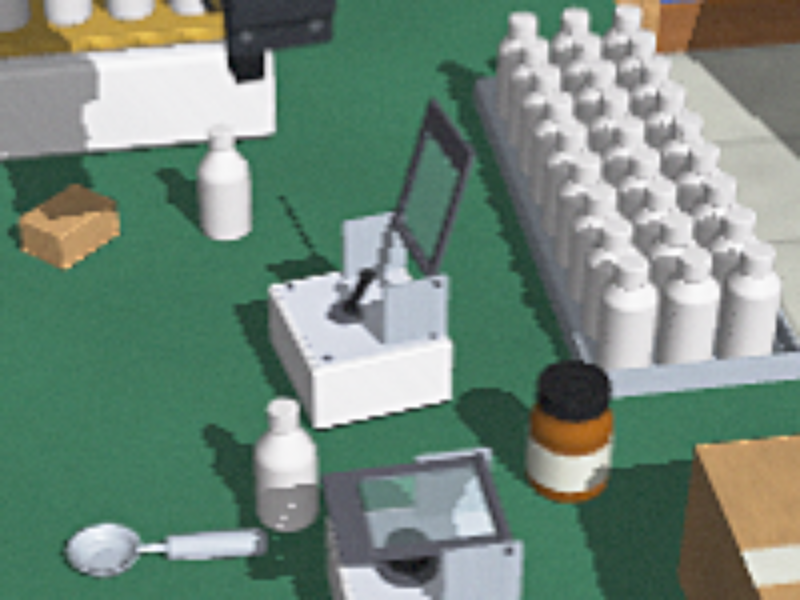

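The lever now leans to the hinge side, with its end at (368,275). I'll go over the top and behind the guard.

Emit:
apply_moves(series=[{"x": 0,"y": 0.05,"z": 0,"wx": -0.003,"wy": -0.001,"wz": 0,"fingers": -1},{"x": 0,"y": 0.06,"z": 0,"wx": -0.003,"wy": -0.001,"wz": 0,"fingers": -1},{"x": 0,"y": 0.06,"z": 0,"wx": 0,"wy": 0,"wz": 0,"fingers": -1},{"x": 0,"y": 0.06,"z": 0,"wx": 0,"wy": 0,"wz": 0,"fingers": -1},{"x": 0,"y": 0.04,"z": 0,"wx": 0,"wy": 0,"wz": 0,"fingers": -1},{"x": 0,"y": 0,"z": 0,"wx": 0,"wy": 0,"wz": 0,"fingers": -1}])

```text
clock: 11.65
tool_pos: [0.7366, 0.1908, 0.2911]
eef_rot: [0.637, 0.771, 0.008, 0.004]
contact_force: [-0.7, -0.5, -0.2]
opening: 0.005
```

```bash
python3 -c "
from h import *
status();rot(0);go([[118,0,250],[118,0,188],[80,0,188],[35,0,188]])"
```

```text
t 11.65 box mm [148.5   3.5 291.1] tilt 1.0 zy 0.005 xaxis [-0.01   1.     0.005] F [-0.8 -0.3 -0.2] q [ 0.083  1.066 -1.278  0.983  1.003  1.612  0.921]
rotvec/pi [ 0.0057 -0.0016  0.003 ]
[118, 0, 250] [-0.0043 -0.039   0.0506] len 51.3
[118, 0, 188] [-0.0004 -0.0014  0.0775] len 62.0
[80, 0, 188] [ 0.0005 -0.0475 -0.0008] len 38.0
[35, 0, 188] [ 0.0005 -0.0562 -0.001 ] len 45.0
```

Emit:
apply_moves(series=[{"x": -0.002,"y": -0.01,"z": 0.045,"wx": 0.003,"wy": -0.001,"wz": 0.002,"fingers": -1},{"x": -0.002,"y": -0.01,"z": 0.045,"wx": 0.003,"wy": 0,"wz": 0.001,"fingers": -1},{"x": 0,"y": -0.01,"z": 0.035,"wx": 0,"wy": 0,"wz": 0,"fingers": -1},{"x": 0,"y": 0,"z": 0.003,"wx": 0,"wy": 0,"wz": 0,"fingers": -1}])

```text
clock: 12.15
tool_pos: [0.7112, 0.1843, 0.1884]
eef_rot: [0.639, 0.769, 0.002, -0.001]
contact_force: [0.7, -0.6, 0.9]
opening: 0.006
```

```bash
python3 -c "
from h import *
status();rot(0);go([[118,0,185],[95,0,185],[35,0,185]])"
```

```text
t 12.15 box mm [122.3   1.7 188.4] tilt 0.1 zy 0.004 xaxis [-0.003  1.     0.004] F [ 0.6 -0.8  0.9] q [ 0.136  1.147 -1.252  1.201  1.058  1.449  0.791]
rotvec/pi [ 0.0005 -0.0011  0.0011]
[118, 0, 185] [-0.0021 -0.0054  0.0043] len 5.8
[95, 0, 185] [ 0.0001 -0.0287 -0.    ] len 23.0
[35, 0, 185] [ 0.0003 -0.075  -0.0001] len 60.0
```

Emit:
apply_moves(series=[{"x": -0.001,"y": -0.022,"z": 0,"wx": 0,"wy": 0,"wz": 0,"fingers": -1},{"x": 0,"y": -0.022,"z": 0,"wx": 0,"wy": 0,"wz": 0,"fingers": -1},{"x": 0,"y": -0.022,"z": 0,"wx": 0,"wy": 0,"wz": 0,"fingers": -1},{"x": 0,"y": -0.022,"z": 0,"wx": 0,"wy": 0,"wz": 0,"fingers": -1},{"x": 0,"y": -0.02,"z": 0,"wx": 0,"wy": 0,"wz": 0,"fingers": -1}])

```text
clock: 12.78
tool_pos: [0.6256, 0.1693, 0.1967]
eef_rot: [0.639, 0.769, 0.007, 0.001]
contact_force: [0.6, -0.2, -0.4]
opening: 0.006
```

```bash
python3 -c "
from h import *
status();rot(0);go([[35,0,185]])"
```

```text
t 12.78 box mm [ 35.4   2.4 196.7] tilt 0.7 zy 0.008 xaxis [-0.003  1.     0.008] F [ 0.6 -0.3 -0.4] q [ 0.233  1.066 -1.293  1.52   1.045  1.34   0.597]
rotvec/pi [ 0.0041 -0.0025  0.0009]
[35, 0, 185] [-0.0031 -0.0006  0.0146] len 12.0
```

Past upright; now rise clear, let the guard settle and look.

Emit:
apply_moves(series=[{"x": 0,"y": 0.01,"z": -0.04,"wx": 0,"wy": 0,"wz": 0,"fingers": -1},{"x": 0,"y": 0,"z": -0.07,"wx": 0,"wy": 0,"wz": 0,"fingers": -1},{"x": 0,"y": 0.03,"z": -0.05,"wx": 0,"wy": 0,"wz": 0,"fingers": -1},{"x": 0,"y": 0.04,"z": 0,"wx": 0,"wy": 0,"wz": 0,"fingers": -1},{"x": 0,"y": 0,"z": 0,"wx": 0,"wy": 0,"wz": 0,"fingers": -1},{"x": 0,"y": 0,"z": 0,"wx": 0,"wy": 0,"wz": 0,"fingers": -1},{"x": 0,"y": 0,"z": 0,"wx": 0,"wy": 0,"wz": 0,"fingers": -1}])

```text
clock: 13.65
tool_pos: [0.6849, 0.1822, 0.3418]
eef_rot: [0.636, 0.771, 0.013, 0.004]
contact_force: [-0.1, -0.8, -0.2]
opening: 0.006
```

```bash
python3 -c "
from h import *
status()
im,d=snapshot('side');w,_=snapshot('wrist')
a=cv2.resize(im[90:240,240:440,::-1],(400,300));b=cv2.resize(w[0:240,160:480,::-1],(400,300))
cv2.imwrite('pics/s4.png',np.hstack([a,b]))"
```

```text
t 13.65 box mm [ 96.    4.4 341.8] tilt 1.4 zy 0.011 xaxis [-0.01   1.     0.011] F [-0.2 -0.7 -0.2] q [ 0.151  0.968 -1.331  1.127  0.939  1.611  0.839]
```

View pics/s4.png

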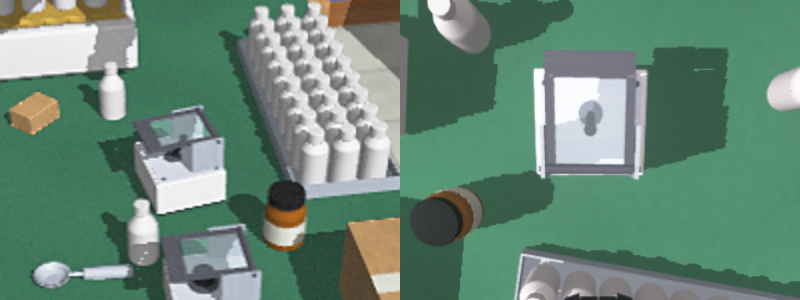

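The guard is shut with the lever under it leaning to the hinge side (end at about (590,130) right panel), the button box guard is shut, and nothing else has moved. One numeric check on the lever end, then hand in.

```bash
python3 - <<'E'
from h import *
m=camera_model("wrist");w,_=snapshot("wrist")
P=lambda b:cv2.projectPoints((np.linalg.inv(m["world_from_camera"])@np.r_[B.apply(np.array(b)/1e3)+O,1])[None,:3]*[1,-1,-1],np.zeros(3),np.zeros(3),m["camera_matrix"],m["dist_coeffs"])[0].ravel()
g=w[60:130,280:345].max(2).astype(int);k=(g<110).astype(np.uint8)
n,l,st,c=cv2.connectedComponentsWithStats(k)
for i in range(1,n):
    if st[i,4]>20: print(st[i],c[i]+[280,60])
print("expected ball on",P([12.3,0,92.6]),"off",P([-22.3,0,92.6]),"collar",P([-5,0,66]))
print(cast(m,[[312,104]],.0926), (B.inv().apply(cast(m,[[312,104]],.0926)-O)*1000).round(1))
cv2.imwrite("pics/f.png",cv2.resize(w[60:130,280:345,::-1],(520,560),interpolation=cv2.INTER_CUBIC))
E
```

```text
expected ball on [312.46578577 103.37113779] off [312.60596857  73.55047654] collar [312.66406886  90.42244264]
[[0.6041507  0.16235752 0.0926    ]] [[13.1 -0.6 92.6]]
```

View pics/f.png

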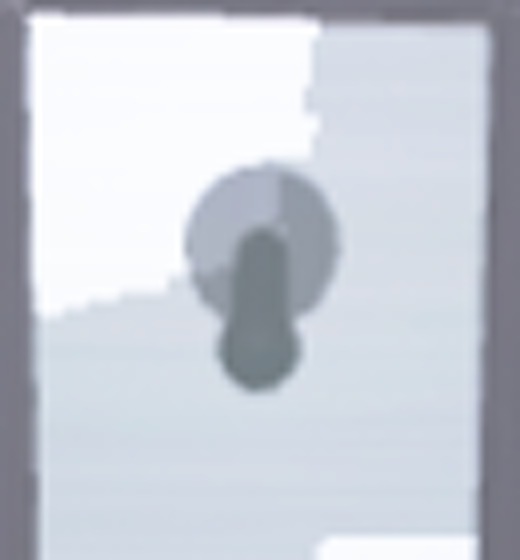

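The ball end at crop (259,350) is full-picture pixel (312.4,103.8). The expected fully-on position is (312.5,103.4), so it matches.

```bash
python3 -c "
from plant import *
print(finish_job())"
```

```text
the job is handed in; nothing more can be done
None
```

I lifted the toggle box's guard with the shut fingers and pushed it back onto its stop. I then pushed the lever over until the force rose to about 10 N at its stop, and tipped the guard forward from behind so it dropped shut. The job was handed in at about 14 s on the robot's clock, with the arm raised clear of everything.

**Last checks:**
- **Lever:** its end is within about half a pixel of the fully-on position, roughly 1 mm.
- **Guards:** both the toggle box's guard and the button box's guard are shut in the final pictures.
- **Bystanders:** the bottles, jar, spoon and carton that appear in the final pictures look unmoved. The beaker was outside those crops, but the arm did not go near it.

**What did not go as planned:**
- My first two move calls were refused because each row needs every key.
- My first tilted approach ran up against the joint 3 and joint 4 limits, reading 2.56 on joint 4 (limit 2.56). I re-approached with less tilt.
- An automatic dark-spot search for the lever found nothing, so I read its position by eye from the enlarged picture.

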